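# Cock the spring launcher with a trolley and hold it

### The arm

A 7-joint arm with a two-finger parallel gripper is mounted at the origin on the work surface. World frame = base frame: x ahead of the robot, y to its left, z up, the work surface at z = 0. Lengths are in m, angles in rad, forces in N, time in s.
With the tool pointing down it reaches from about 0.425 to 0.825 m from the base axis. Payload 3.6 kg.
Tool frame: the origin (TCP) lies where the fingers leave the gripper's body, on its centre line; the fingertips stand 73 mm ahead of it and the grasp point (between the pads) lies 54 mm ahead of it; x points along the fingers, y is the direction in which the jaws open and shut, and the axes are right-handed (so a half turn about x gives the same grasp; the last joint's range is limited). The gripper opens to 85 mm and grips with 20 to 120 N. Pads are 22 mm wide; open, the fingers measure 114 mm over their backs; the gripper's body (76 mm by 85 mm) begins 54 mm behind the grasp point. The pads swing forward as they close: fully open they stand 13 mm farther back than shut.
Start: joints at [1.24, 0.615, -0.013, 1.423, 0.008, 1.103, -0.04], TCP at [0.195, -0.62, 0.304] pointing down, gripper open.
Joint ranges: [-3.12, 3.12], [-0.3, 2.06], [-1.34, 1.32], [0.26, 2.42], [-1.36, 4.5], [0.01, 1.98], [-2.84, 2.84]. Speed limits (rad/s): [2.79, 2.79, 3.14, 3.14, 3.14, 3.14, 3.14].

### API

Orientations are given as a unit quaternion [x, y, z, w].
In Python, from station import arm, snapshot, camera_info, ticket gives the robot as it stands. Calls block until the motion is done:
- arm.movep(position, orientation): joint-space move of the TCP to a pose.
- arm.line_to(position, velocity=0.15, ori=None): straight line of the TCP; ori=None keeps the orientation; velocity is the mean speed in m/s.
- arm.move_j(angles): joint-space move.
- arm.move_gripper(opening, effort=None): opening from 0.0 (shut) to 1.0 (fully open); effort is the grip in N (None keeps the last); returns when the fingers have stopped.
- arm.pause(seconds).
- arm.ik(position, orientation): joint angles nearest the present ones, or None.
- snapshot(name): name is "scene" or "top" or "wrist"; returns the picture (400x640x3 uint8, blue, green, red); there is no depth.
- camera_info(name): a dict with "fx", "fy", "cx", "cy" (pixels), "R" (3x3) and "t" (3): a world point X has camera coordinates R X + t; the wrist camera has in their place "T_tool_cam" (4x4, takes a point from camera to tool coordinates, whose origin is the TCP and whose axes are the tool frame's). Camera axes: x right, y down, z forward; pixel columns grow to the right and rows downward; lengths in m; the calibration is good to about 2 mm. A picture is of the moment at which its call begins: read the wrist's pose just before it. camera_info takes no time and is no camera call.
A pose or a line that the arm cannot do raises arm.MotionError and nothing moves.
- ticket.finish_job(): hands the job in, once; it reports no verdict.
Readings, each from a call of its own:
- arm.read_time(): time.
- arm.read_joint_positions(): joint angles.
- arm.read_dq(): joint speeds.
- arm.read_effort(): joint torques, N m.
- arm.read_tool_pos(): TCP position.
- arm.read_eef_rot(): TCP orientation.
- arm.read_ft_force(): force on the tool from outside, world axes, zero at the start.
- arm.read_wrist_torque(): the same for the moment, N m.
- arm.read_opening(): opening from 0.0 (shut) to 1.0 (fully open).
Only numpy, scipy, OpenCV 4.12 (cv2) and the standard library are available. Lean on these libraries where they do the work, as an engineer would, in place of code of your own. Each camera call takes 0.05 s, during which the arm holds its last target. There are 200 camera calls.

### The job

Get the launch ready: pick up the red trolley, set it astride the rail of the dynamics track, clear of the launcher's yellow plunger, then slide it along the rail and press the plunger back until the trolley is hard up against both brass stops, firmly but without ramming. Finish while still holding the trolley pressed there against the spring (do not let go), and leave the other trolley, the brass weights and the light gate where they are.

Things in the scene. Friction and masses are not known exactly. Their poses are not given: they have to be found in the camera images.
- trolley_red: the red plastic trolley to use, standing on the bench: 96 mm long (its x), 56 wide (y), 61 high, about 0.3 kg, same both ways round. Origin: centre of underside, z up. Side skirts z 0 to 15 mm leave a 44 mm wide slot along x under the deck (z 15 to 25). Black end plate at each end, outer face at x = +-48 mm, z 15 to 45. Central grip block: see trolley_grip.
- trolley_grip (a point): middle of the red trolley's grip block, 43 mm above the trolley's origin: 40 mm along the trolley's x, 26 mm along its y, from z = 25 to 61 mm of the trolley; pinch it across y from above
- trolley_blue: a second trolley of the same shape and size in blue, standing on the bench; not to be disturbed. Origin and axes as for the red one.
- track: dynamics track fixed on the bench across the robot's front. Origin: centre of its underside; x runs along the rail towards the launcher, z up. Aluminium base plate 440 x 90 mm, 12 mm thick; along its middle the rail, see rail_top. Grey launcher housing on the +x end, x = 150 to 220 mm, 76 mm wide, top at z = 89 mm
- rail_top (a point): point on the rail's top, 35 mm above the track's origin. The rail is 38 mm wide, 23 mm high, y = 0, free from x = -220 mm to the plunger at x = 105 mm of the track. A trolley sits astride it, deck on the rail top, its origin then 15 mm below this point, with 3 mm play either side; it runs along it easily (friction about 0.12 of what presses on the rail)
- plunger_tip (a point): centre of the front face of the launcher's yellow plunger head (20 mm across) on the rail's middle line; untouched it lies at x = 105, y = 0, z = 58 mm of the track. It moves along the track's +x when pressed.
- stop_face (a point): the hard stop: midway between the front faces of the two brass stop studs (12 mm across, 21 mm either side of the middle line), x = 135, y = 0, z = 58 mm of the track. When a trolley's end plate touches both studs, the trolley's origin is at x = 87 mm of the track
- plunger (a joint): how far the plunger is pressed in (m): 0 untouched, 0.030 when the trolley's end plate meets the brass stops. Spring: about 2 N at first touch, 250 N/m more, so 9.5 N at the stops.
- weight_big: brass lab weight, 48 mm across, 50 mm high, bystander; origin centre of its underside
- weight_small: brass lab weight, 34 mm across, 44 mm high, bystander; origin centre of its underside
- light_gate: black light gate, an inverted U on a foot 70 x 50 mm, 86 mm high, bystander; origin centre of its underside

How it is judged:
On the way:
1. the red trolley sits astride the rail, deck on the rail, with the plunger not yet pressed (y of trolley_red in the frame of track between -0.005 and 0.005 m and z of trolley_red in the frame of track between 0.017 and 0.023 m and angle between the x axis of trolley_red and the x axis of track, either way round below 0.09 rad and angle between trolley_red's own z axis and vertical below 0.06 rad and contact force between trolley_red and track above 0.3 N and value of joint plunger below 0.003 m), for 0.2 s.
At the end, for the whole second after the job is handed in: Red trolley astride the rail (5 mm sideways, 3 mm in height, 0.09 rad in line, 0.06 rad upright), plunger in 28.5 mm or more, bearing on the stops with 1 to 60 N, still (under 10 mm/s), fingers on it with over 2 N; other trolley, weights and light gate within 20 mm of their starts (y of trolley_red in the frame of track between -0.005 and 0.005 m and z of trolley_red in the frame of track between 0.017 and 0.023 m and angle between the x axis of trolley_red and the x axis of track, either way round below 0.09 rad and angle between trolley_red's own z axis and vertical below 0.06 rad and value of joint plunger above 0.0285 m and contact force between trolley_red and stops between 1 and 60 N and contact force between the fingers and trolley_red above 2 N and linear speed of trolley_red below 0.01 m/s and distance of each of trolley_blue, weight_big, weight_small, light_gate from where it was at the start of the episode below 0.02 m); the arm keeps its last pose, push and grip.
It fails at once if the trolley rams the stops (over 80 N) (contact force between trolley_red and stops above 80 N).
It fails at once if the other trolley, a weight or the light gate is moved more than 30 mm (distance of any of trolley_blue, weight_big, weight_small, light_gate from where it was at the start of the episode above 0.03 m).
It also fails if it takes over 51 s, if anything falls off the work surface, if the arm or the gripper's body presses on something with over 40 N, if the wrist force passes 120 N, or if a joint passes its speed limit or range.

## Working session

There is one attempt and no reset: what is moved stays moved. The work goes in short steps, each a Python script; the robot and the scene stay as the last script left them, time stands still between calls to the robot, and variables do not carry over. Pictures are saved under pics/ and viewed, about 8 in all and at most 12, crops included, and the job is handed in when it is done.

```bash
mkdir -p pics; python3 - <<'E'
from station import arm,snapshot,camera_info
import cv2,numpy as np
for n in ("scene","top"):
    cv2.imwrite(f"pics/{n}0.png",snapshot(n)); c=camera_info(n); print(n,{k:np.round(v,4).tolist() for k,v in c.items()})
c=camera_info("wrist");print({k:np.round(v,4).tolist() for k,v in c.items()})
print(arm.read_tool_pos(),arm.read_eef_rot(),arm.read_time(),arm.read_ft_force())
E
```

```text
scene {'fx': 448.8993, 'fy': 448.8993, 'cx': 325.5198, 'cy': 199.8774, 'R': [[-0.8609, 0.5085, 0.0198], [0.2875, 0.5181, -0.8055], [-0.4198, -0.6877, -0.5922]], 't': [0.4376, -0.1018, 1.4945]}
top {'fx': 435.6643, 'fy': 435.6643, 'cx': 319.9753, 'cy': 195.2759, 'R': [[0.0172, -0.9998, -0.0096], [-0.9919, -0.0158, -0.1262], [0.126, 0.0117, -0.992]], 't': [-0.0003, 0.5617, 1.1632]}
{'fx': 326.2508, 'fy': 326.2508, 'cx': 310.1508, 'cy': 199.9397, 'T_tool_cam': [[0.0014, -0.2585, 0.966, -0.0693], [1.0, 0.0009, -0.0012, -0.0004], [-0.0006, 0.966, 0.2585, -0.0649], [0.0, 0.0, 0.0, 1.0]]}
[ 0.19494834 -0.61953163  0.30284339] [-0.69877686 -0.10818869  0.69903674 -0.106554  ] 0.1 [-0.20176947 -0.6998449   0.10427914]
```

View pics/top0.png

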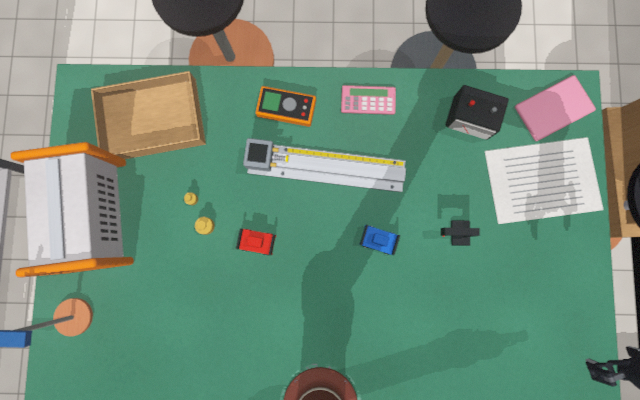

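View pics/scene0.png

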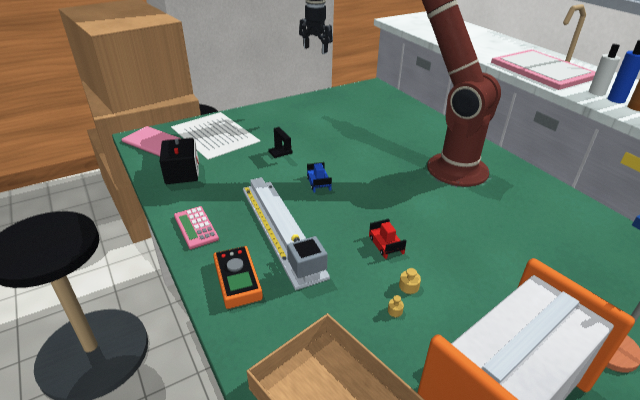

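```bash
cat > h.py <<'E'
from station import arm,snapshot,camera_info,ticket
import cv2,numpy as np
from scipy.spatial.transform import Rotation as Ro
def cam(name):
    c=camera_info(name); K=np.array([[c['fx'],0,c['cx']],[0,c['fy'],c['cy']],[0,0,1]])
    if name=='wrist':
        T=np.array(c['T_tool_cam']);Rt=Ro.from_quat(arm.read_eef_rot()).as_matrix();p=np.array(arm.read_tool_pos())
        Rc=Rt@T[:3,:3];o=p+Rt@T[:3,3]
    else: Rc=np.array(c['R']).T;o=-Rc@np.array(c['t'])
    return K,Rc,o
def plane(C,uv,z):
    K,Rc,o=C;uv=np.atleast_2d(np.array(uv,float))
    d=(Rc@np.linalg.inv(K)@np.c_[uv,np.ones(len(uv))].T).T
    return o+d*((z-o[2])/d[:,2])[:,None]
def pix(C,X):
    K,Rc,o=C;q=(np.atleast_2d(X)-o)@Rc@K.T
    return q[:,:2]/q[:,2:]
def quat(yaw,s=1): # tool x down, track/trolley x direction at yaw; tool y across it
    x=np.array([0,0,-1.]);y=s*np.array([-np.sin(yaw),np.cos(yaw),0]);return Ro.from_matrix(np.c_[x,y,np.cross(x,y)]).as_quat()
def mask(im,name):
    h=cv2.cvtColor(im,cv2.COLOR_BGR2HSV)
    r={'red':[((0,150,70),(8,255,255)),((172,150,70),(180,255,255))],'yellow':[((22,120,120),(34,255,255))]}[name]
    return sum(cv2.inRange(h,*map(np.array,a)) for a in r).astype(np.uint8)
def big(m):
    c,_=cv2.findContours(m,cv2.RETR_EXTERNAL,cv2.CHAIN_APPROX_NONE);return max(c,key=cv2.contourArea)
E
python3 - <<'E'
from h import *
C=cam('top');im=cv2.imread('pics/top0.png')
m=mask(im,'red');m[:200]=0;m[300:]=0;m[:,:200]=0;m[:,320:]=0
r=cv2.minAreaRect(big(m));b=plane(C,cv2.boxPoints(r),.03);print('red',r,b.round(3).tolist(),b.mean(0))
pts=dict(lowerright=(403,190),upright=(406,160),lowleft=(247,172))
for k,v in pts.items():print(k,plane(C,v,.012).round(3))
print('plunger',plane(C,(286,158),.058))
print('start R',Ro.from_quat(arm.read_eef_rot()).as_matrix().round(2))
print('others',plane(C,[(380,240),(204,226),(190,199),(460,233)],.03).round(3))
for s in(1,-1):print(s,arm.ik([.45,.13,.3],quat(1.49,s)))
E
```

```text
red ((255.3917236328125, 241.1936798095703), (30.59282875061035, 20.816221237182617), 10.784297943115234) [[0.412, 0.229, 0.03], [0.468, 0.221, 0.03], [0.454, 0.138, 0.03], [0.398, 0.146, 0.03]] [0.43319183 0.1833356  0.03      ]
lowerright [[ 0.583 -0.223  0.012]]
upright [[ 0.669 -0.232  0.012]]
lowleft [[0.628 0.217 0.012]]
plunger [[0.65993018 0.1032885  0.058     ]]
start R [[-0.    0.3  -0.95]
 [ 0.   -0.95 -0.3 ]
 [-1.   -0.    0.  ]]
others [[ 0.442 -0.157  0.03 ]
 [ 0.472  0.326  0.03 ]
 [ 0.546  0.369  0.03 ]
 [ 0.465 -0.374  0.03 ]]
1 [ 0.42352875  0.56387995 -1.14639428  1.91309908  0.59328732  1.05755126
  2.0847567 ]
-1 [ 0.27319967  0.45371556 -0.85840938  1.91655318  0.41714275  0.95921701
 -0.8620806 ]
```

```bash
python3 - <<'E'
from h import *
arm.movep([.53,.13,.33],quat(1.469,-1));arm.pause(.2)
C=cam('wrist');im=snapshot('wrist');cv2.imwrite('pics/w1.png',im)
np.savez('w1.npz',K=C[0],R=C[1],o=C[2]);print(C[2],arm.read_time(),arm.read_ft_force())
E
```

```text
[0.53649505 0.19471081 0.3992549 ] 3.2417 [-0.18887186 -0.34538734 -0.6066258 ]
```

View pics/w1.png

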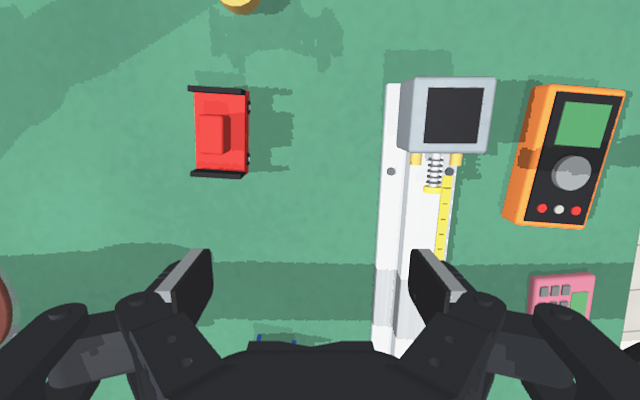

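```bash
python3 - <<'E'
import cv2,numpy as np
im=cv2.imread('pics/w1.png')
a=cv2.resize(im[75:190,180:265],None,fx=5,fy=5,interpolation=cv2.INTER_NEAREST)
b=cv2.resize(im[145:265,370:475],None,fx=3.5,fy=5,interpolation=cv2.INTER_NEAREST)[:575]
b=cv2.resize(im[145:260,370:470],(368,575),interpolation=cv2.INTER_NEAREST)
cv2.imwrite('pics/z1.png',np.hstack([a,b]))
E
```

```text
(no output)
```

View pics/z1.png

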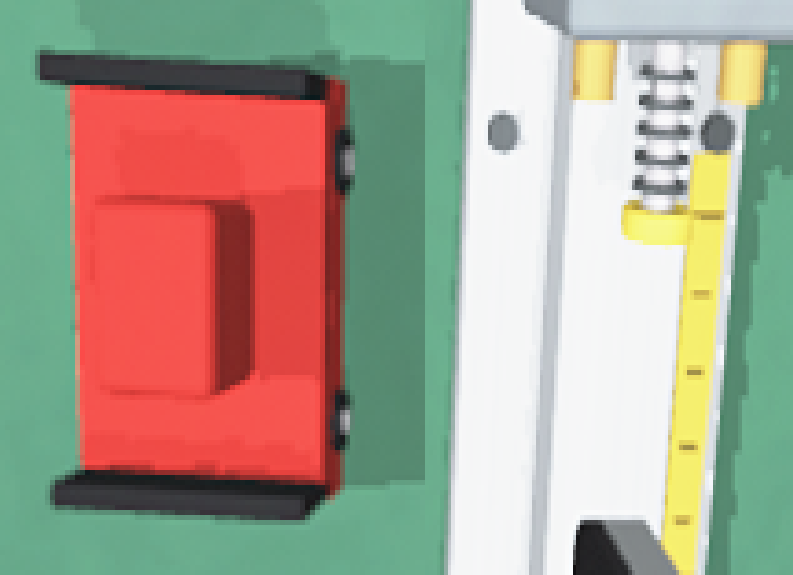

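```bash
python3 - <<'E'
from h import *
d=np.load('w1.npz');C=(d['K'],d['R'],d['o'])
g=plane(C,[(199.4,115),(222.6,115.6),(222.6,153.6),(200.2,152.6)],.061);print('grip',g.round(4).tolist(),g.mean(0),np.linalg.norm(np.roll(g,-1,0)-g,axis=1))
v=g[0]+g[1]-g[2]-g[3];print('yaw',np.arctan2(v[1],v[0]))
def edge(n,uv,z,off):
    p=plane(C,uv,z);e=p[0]-p[1];yaw=np.arctan2(e[1],e[0]);nrm=np.array([np.sin(yaw),-np.cos(yaw),0])
    c=p+off*nrm;print(n,p[:,:2].round(4).tolist(),'yaw',yaw,'centre x at y=0,.1:',[np.interp(0,[0,1],[0,1])+c[0,0]+(y-c[0,1])/np.tan(yaw) for y in(0,.1)])
edge('base',[(382.2,145),(376.3,260)],.012,.045)
edge('railtop',[(408.9,155),(402.6,260)],.035,.019)
edge('railbot',[(404.5,155),(398.5,260)],.012,.019)
print('studs',plane(C,[(416.3,165),(456.1,165.8)],.06))
print('plunger',plane(C,[(423.5,193)],.058),plane(C,[(433.5,192)],.066))
# top view far ends
im=cv2.imread('pics/top0.png');h=cv2.cvtColor(im,cv2.COLOR_BGR2HSV)
T=cam('top')
m=((h[...,1]<60)&(h[...,2]>110)).astype(np.uint8);m[:130]=0;m[200:]=0;m[:,:235]=0;m[:,415:]=0
for u in (300,330,360,390):
    r=np.where(m[:,u])[0];b=plane(T,(u,r.max()+.5),.012)[0];print('top nearedge',u,r.max(),b)
E
```

```text
grip [[0.4255, 0.2042, 0.061], [0.4485, 0.2013, 0.061], [0.442, 0.1637, 0.061], [0.4192, 0.1671, 0.061]] [0.433805   0.18407022 0.061     ] [0.02325597 0.03813436 0.02310214 0.03767878]
yaw 1.4014651202221202
base [[0.6167, 0.15], [0.6025, 0.0036]] yaw 1.473599598259082 centre x at y=0,.1: [np.float64(0.6473197015473156), np.float64(0.6570700984194281)]
railtop [[0.6411, 0.1386], [0.6303, 0.0117]] yaw 1.4863426128784436 centre x at y=0,.1: [np.float64(0.6483908783206319), np.float64(0.6568563858348672)]
railbot [[0.6425, 0.1356], [0.631, 0.0007]] yaw 1.4857356510384192 centre x at y=0,.1: [np.float64(0.6499823044775158), np.float64(0.6585089463025832)]
studs [[0.64132219 0.13120563 0.06      ]
 [0.68273101 0.12611674 0.06      ]]
plunger [[0.64907575 0.09962777 0.058     ]] [[0.65689238 0.10187242 0.066     ]]
top nearedge 300 179 [0.60857757 0.06637606 0.012     ]
top nearedge 330 183 [ 0.59849504 -0.01837153  0.012     ]
top nearedge 360 186 [ 0.59128951 -0.10279203  0.012     ]
top nearedge 390 190 [ 0.58127269 -0.18694354  0.012     ]
```

```bash
python3 - <<'E'
from h import *
q=quat(1.4015,-1)
arm.movep([.434,.184,.2],q)
arm.line_to([.434,.184,.104],.12);arm.pause(.1);print('down',arm.read_ft_force(),arm.read_tool_pos())
arm.move_gripper(0,70);print('open',arm.read_opening(),arm.read_ft_force())
arm.line_to([.434,.184,.21],.12);arm.pause(.1);print('lift',arm.read_opening(),arm.read_ft_force(),arm.read_tool_pos())
y=1.472
arm.movep([.649-.03*np.cos(y),-.006-.03*np.sin(y),.21],quat(y,-1));arm.pause(.3)
C=cam('wrist');im=snapshot('wrist');cv2.imwrite('pics/w2.png',im);np.savez('w2.npz',K=C[0],R=C[1],o=C[2])
print(arm.read_tool_pos(),arm.read_ft_force(),arm.read_time())
E
```

```text
down [-0.39201462  0.10251934  0.7527125 ] [0.43453134 0.1841738  0.10475568]
open 0.2976566219730354 [ 0.52163599 -0.28783631  2.87724253]
lift 0.29397716688212816 [ 0.12235212 -0.23086914 -3.3071651 ] [0.433542   0.18371641 0.20915245]
[ 0.64587101 -0.03498515  0.21025342] [-0.07544969  0.39147766 -3.166515  ] 8.2333
```

View pics/w2.png

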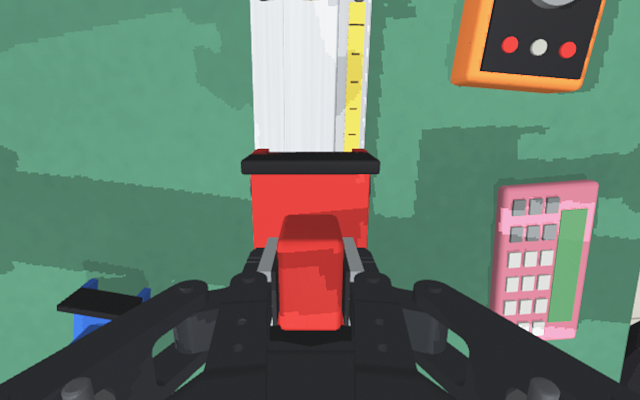

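```bash
python3 - <<'E'
from h import *
d=np.load('w2.npz');C=(d['K'],d['R'],d['o']);im=cv2.imread('pics/w2.png')
h=cv2.cvtColor(im,cv2.COLOR_BGR2HSV)
g=cv2.inRange(h,(50,60,30),(95,255,255))
P=[]
for v in range(10,146,15):
    ok=np.where(g[v,230:400]==0)[0]+230
    a,b=plane(C,[(ok.min()-.5,v),(ok.max()+.5,v)],.012);P.append((a,b))
P=np.array(P);print(np.c_[P[:,0,:2],P[:,1,:2]].round(4), np.linalg.norm(P[:,0]-P[:,1],axis=1).round(4))
for k in(0,1):print('yaw',np.pi/2-np.arctan(np.polyfit(P[:,k,1],P[:,k,0],1)[0]),np.polyfit(P[:,k,1],P[:,k,0],1))
m=P.mean(1);f=np.polyfit(m[:,1],m[:,0],1);print('centre x at y=-.035,0,.1',np.polyval(f,[-.035,0,.1]))
print(im[60,245:385:2].tolist()[::3])
# trolley: end plate top at z of trolley 45; trolley tool z: origin z = ?
tp=np.array([.64587,-.03499,.21025]); zt=.21025-.104
bl=cv2.inRange(im,(0,0,0),(60,60,60)); r=np.where(bl[162,200:400])[0]+200
e=plane(C,[(r.min(),155),(r.max(),155)],zt+.045);print('plate',r.min(),r.max(),e,e.mean(0))
rr=np.where(mask(im,'red')[190,200:420])[0]+200;e=plane(C,[(rr.min(),190),(rr.max(),190)],zt+.025);print('deck',rr.min(),rr.max(),e.mean(0),np.linalg.norm(e[0]-e[1]))
E
```

```text
[[0.6142 0.1079 0.7035 0.0993]
 [0.6128 0.098  0.7022 0.0894]
 [0.612  0.0878 0.701  0.0792]
 [0.6106 0.0775 0.6997 0.0689]
 [0.6098 0.0669 0.6992 0.0582]
 [0.6082 0.0561 0.6979 0.0474]
 [0.6074 0.045  0.6965 0.0364]
 [0.6058 0.0337 0.6951 0.025 ]
 [0.605  0.022  0.6945 0.0134]
 [0.6033 0.0102 0.6931 0.0015]] [0.0897 0.0899 0.0894 0.0896 0.0898 0.09   0.0895 0.0897 0.0899 0.0902]
yaw 1.462792365030938 [0.10842588 0.60235896]
yaw 1.4665323485066446 [0.10464345 0.69284583]
centre x at y=-.035,0,.1 [0.64388175 0.6476105  0.65826406]
[[121, 146, 91], [153, 168, 132], [234, 231, 228], [238, 235, 233], [236, 234, 231], [237, 234, 231], [239, 236, 233], [236, 234, 230], [239, 236, 234], [240, 238, 235], [235, 233, 230], [234, 231, 228], [236, 234, 231], [235, 233, 229], [237, 234, 230], [240, 237, 234], [200, 195, 189], [119, 202, 218], [93, 215, 231], [92, 215, 231], [222, 218, 214], [104, 127, 80], [105, 128, 81], [133, 164, 101]]
plate 241 379 [[0.62305413 0.01745306 0.15125   ]
 [0.67701709 0.01225234 0.15125   ]] [0.65003561 0.0148527  0.15125   ]
deck 251 369 [ 0.64820916 -0.00384325  0.13125   ] 0.05509294865358286
```

```bash
python3 - <<'E'
from h import *
yaw=1.465;q=quat(yaw,-1);yy=-.035;xx=.6476+.1065*yy+.0008
arm.line_to([xx,yy,.165],.1,ori=q);arm.pause(.2);f0=np.array(arm.read_ft_force());print('free',f0,arm.read_tool_pos())
z=.165
arm.line_to([xx,yy,.133],.06);arm.pause(.15);z=.133;print(.133,(np.array(arm.read_ft_force())-f0).round(2))
while z>.1215:
    z-=.0015;arm.line_to([xx,yy,z],.03);arm.pause(.08);f=np.array(arm.read_ft_force())-f0
    print(round(z,4),np.round(arm.read_tool_pos(),4),f.round(2),arm.read_wrist_torque().round(2))
    if f[2]>4 or np.hypot(f[0],f[1])>8:break
arm.pause(.3);print(arm.read_time(),arm.read_opening())
cv2.imwrite('pics/s3.png',np.vstack([cv2.resize(snapshot('scene')[150:300,220:420],(800,600))]))
cv2.imwrite('pics/w3.png',snapshot('wrist'))
E
```

```text
free [ 0.42843487 -0.24354392 -3.39563963] [ 0.64519791 -0.03488129  0.16593139]
0.133 [0.14 0.07 0.93]
0.1315 [ 0.6447 -0.035   0.1316] [-0.34  0.09  0.2 ] [-0.03 -0.05  0.04]
0.13 [ 0.6446 -0.035   0.1299] [-1.17 -0.35  0.15] [ 0.04 -0.    0.  ]
0.1285 [ 0.6447 -0.035   0.1285] [-1.47  0.8   0.36] [0.01 0.02 0.04]
0.127 [ 0.6447 -0.035   0.127 ] [-0.22  0.91 -0.01] [ 0.03 -0.03 -0.02]
0.1255 [ 0.6447 -0.035   0.1255] [-0.16  0.45  0.52] [0.   0.04 0.05]
0.124 [ 0.6451 -0.0349  0.1244] [0.01 0.11 2.94] [-0.02 -0.04  0.03]
0.1225 [ 0.6452 -0.0349  0.1244] [-1.92  0.29  9.44] [-0.09  0.48  0.01]
12.5 0.2925603270075273
```

View pics/s3.png

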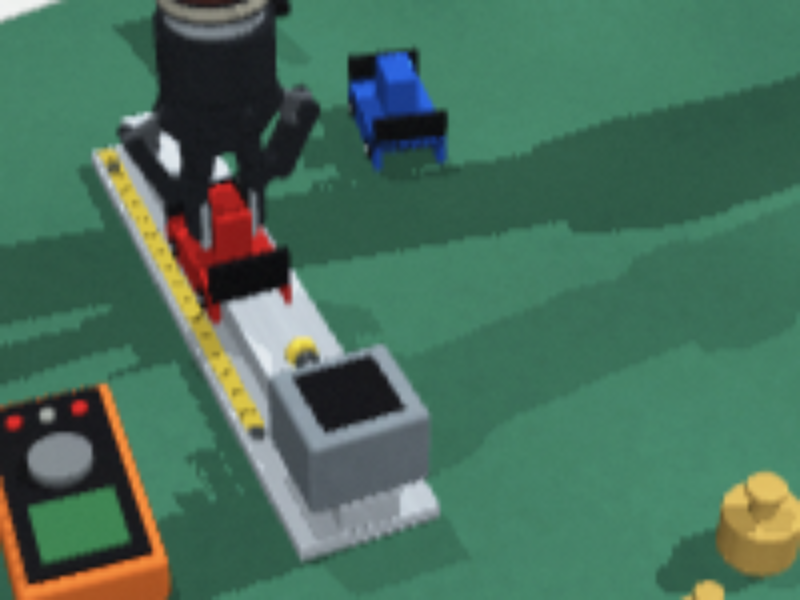

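```bash
python3 - <<'E'
from h import *
yaw=1.465;u=np.array([np.cos(yaw),np.sin(yaw),0]);n=np.array([-u[1],u[0],0])
f0=np.array([.2,-.2,-3.3]);O=np.array([.6482,-.0056,.1237])
O[2]=.1237
P=lambda s:O+s*u
def st(s):
    f=np.array(arm.read_ft_force())-f0;t=np.array(arm.read_tool_pos())-O
    print(round(s*1e3,1),'act',round(t@u*1e3,1),'lat',round(t@n*1e3,2),'F',round(f@u,1),round(f@n,1),round(f[2],1));return f@u
arm.line_to(P(-.028),.03);arm.pause(.3);st(-.028)
arm.line_to(P(.046),.06);arm.pause(.15);st(.046)
s=.046
while s<.098:
    s+=.003 if s<.079 else .0008
    arm.line_to(P(s),.02);arm.pause(.1);F=st(s)
    if F<-16:break
arm.pause(.4);st(s);print(arm.read_time(),arm.read_opening())
E
```

```text
-28.0 act -27.8 lat -0.27 F 0.1 1.2 9.0
46.0 act 46.5 lat -0.55 F -0.2 0.7 8.1
49.0 act 49.3 lat -0.63 F -0.6 0.1 8.0
52.0 act 52.2 lat -0.67 F -0.7 0.4 8.0
55.0 act 55.2 lat -0.68 F -0.6 0.5 8.2
58.0 act 57.9 lat -0.75 F -0.3 -0.8 9.1
61.0 act 59.7 lat -0.76 F -2.3 -0.0 9.6
64.0 act 62.1 lat -0.8 F -3.5 0.2 10.5
67.0 act 64.6 lat -0.79 F -4.3 0.8 10.9
70.0 act 67.2 lat -0.83 F -5.2 0.6 10.6
73.0 act 69.7 lat -0.82 F -5.6 1.9 11.8
76.0 act 72.2 lat -0.84 F -7.4 0.8 12.1
79.0 act 74.6 lat -0.83 F -8.1 1.6 11.8
79.8 act 74.9 lat -0.84 F -8.2 1.3 13.1
80.6 act 75.5 lat -0.84 F -8.7 1.6 14.2
81.4 act 76.1 lat -0.86 F -8.8 2.2 13.1
82.2 act 76.8 lat -0.86 F -9.8 2.5 12.7
83.0 act 77.5 lat -0.87 F -8.5 2.9 13.5
83.8 act 78.1 lat -0.86 F -10.0 3.4 13.2
84.6 act 78.8 lat -0.87 F -10.0 3.0 14.1
85.4 act 79.5 lat -0.88 F -10.0 2.8 13.7
86.2 act 80.1 lat -0.88 F -9.2 2.0 14.4
87.0 act 80.8 lat -0.86 F -10.0 2.9 14.6
87.8 act 81.5 lat -0.86 F -10.0 3.2 15.7
88.6 act 82.1 lat -0.88 F -9.9 2.5 14.1
89.4 act 82.8 lat -0.86 F -10.1 2.9 15.0
90.2 act 83.5 lat -0.89 F -10.8 2.5 13.8
91.0 act 84.1 lat -0.89 F -10.6 3.1 14.7
91.8 act 84.8 lat -0.9 F -10.8 2.7 15.4
92.6 act 85.5 lat -0.89 F -11.8 2.7 14.7
93.4 act 86.2 lat -0.88 F -11.5 3.1 16.3
94.2 act 86.8 lat -0.91 F -11.9 3.4 15.6
95.0 act 87.4 lat -0.9 F -12.2 3.0 15.2
95.8 act 88.2 lat -0.91 F -12.4 3.6 15.4
96.6 act 88.5 lat -0.92 F -12.8 2.9 16.9
97.4 act 88.6 lat -0.95 F -13.7 4.0 17.1
98.2 act 88.7 lat -0.97 F -14.8 3.7 18.2
98.2 act 88.7 lat -0.97 F -14.8 3.9 18.1
27.8833 0.29215876760005605
```

```bash
python3 - <<'E'
from h import *
yaw=1.465;u=np.array([np.cos(yaw),np.sin(yaw),0]);n=np.array([-u[1],u[0],0])
f0=np.array([.2,-.2,-3.3]);O=np.array([.6482,-.0056,.1237])
def st(s):
    f=np.array(arm.read_ft_force())-f0;t=np.array(arm.read_tool_pos())-O
    print(round(s*1e3,1),'act',(np.array([t@u,t@n,t[2]])*1e3).round(2),'F',round(f@u,1),round(f@n,1),round(f[2],1),arm.read_wrist_torque().round(2))
for k in range(1,7):
    s=.0982+.001*k;arm.line_to(O+s*u+[0,0,.0004*k],.02);arm.pause(.15);st(s)
arm.pause(.8);st(s)
R=Ro.from_quat(arm.read_eef_rot()).as_matrix();print(R.round(3),arm.read_time(),arm.read_opening(),abs(np.array(arm.read_dq())).max())
w=snapshot('wrist');sc=snapshot('scene');cv2.imwrite('pics/w4full.png',w);cv2.imwrite('pics/s4full.png',sc)
cv2.imwrite('pics/f4.png',np.vstack([cv2.resize(w[0:260,140:480],(600,300)),cv2.resize(sc[160:310,180:480],(600,300))]))
E
```

```text
99.2 act [88.85 -1.    1.06] F -16.1 4.2 17.2 [-2.54  0.96  0.36]
100.2 act [88.94 -1.02  1.11] F -16.2 3.5 16.5 [-2.79  0.94  0.35]
101.2 act [89.06 -1.03  1.23] F -17.3 3.4 16.0 [-3.03  0.96  0.33]
102.2 act [89.17 -1.06  1.31] F -18.2 3.5 15.8 [-3.19  0.94  0.31]
103.2 act [89.32 -1.07  1.42] F -18.9 3.0 13.9 [-3.47  0.9   0.4 ]
104.2 act [89.43 -1.07  1.52] F -20.4 3.0 13.2 [-3.64  0.9   0.42]
104.2 act [89.44 -1.07  1.5 ] F -20.2 2.9 13.5 [-3.67  0.93  0.32]
[[-0.007  0.994 -0.113]
 [-0.025 -0.113 -0.993]
 [-1.    -0.004  0.026]] 31.0833 0.2926636016882002 0.0017965526907895726
```

View pics/f4.png

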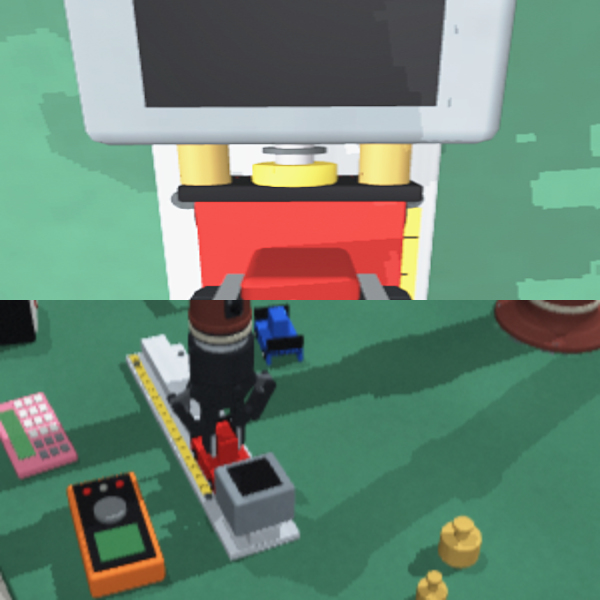

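```bash
python3 - <<'E'
from h import *
print(arm.read_ft_force(),arm.read_time());ticket.finish_job()
E
```

```text
[ -4.77684417 -20.03581599  11.3645736 ] 31.1833
the job is handed in; nothing more can be done
```

I handed the job in at 31.2 s. The red trolley is astride the rail, with the gripper still pressing it against both brass stops. I wasn't given a verdict.

**Seating:** I pinched the grip block and lowered the trolley onto the rail well short of the plunger. The deck touched at the expected height (tool at 124 mm), and the scene picture showed the trolley astride with a clear gap to the plunger.

**Pressing:** The plunger resisted from about 58 mm along the track, and the trolley came up hard at about 88.5 mm, roughly 30 mm of plunger travel as expected. The final push is about 20 N. After the spring (9.5 N) and friction, I estimate 8–9 N on the stops, within the 1–60 N allowed. The last wrist picture shows the end plate square against both studs.

**Last checks:**
- **Steadiness:** the arm was still and the grip opening was unchanged.
- **Side offset:** the tool sat about 1 mm off the line I had measured for the rail.
- **Bystanders:** the blue trolley and brass weights looked undisturbed in the last scene picture. The light gate was outside the final crop, but the arm did not work near it.

**Minor disagreements:**
- **Tool tilt:** the tool leans about 0.026 rad under the push. The trolley looked flat on the rail, but I did not measure its own tilt.
- **Tool creep:** the tool moved about 1 mm past the first stop contact as the force built up, which I put down to that lean.

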